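# Open the bifold cupboard and switch on its lamp

### The arm

A 6-joint arm with a two-finger parallel gripper is mounted at the origin on a cart in front of the work surface, level with it; the furniture and walls round the work are solid. World frame = base frame: x ahead of the robot, y to its left, z up, the work surface at z = 0. Lengths are in m, angles in degrees, forces in N, time in s.
With the tool pointing down it reaches from about 0.4 to 0.825 m from the base axis. Payload 7 kg.
Tool frame: the origin (TCP) lies on the centre line of the jaws, within the pads' length; the fingertips stand 14 mm ahead of it and the grasp point (between the pads) lies 5 mm behind it; z points along the fingers, y is the line along which they close (so a half turn about z gives the same grasp; the last joint's range is limited). The gripper opens to 88 mm and grips with 3 to 60 N. Pads are 19 mm wide; open, the fingers measure 130 mm over their backs; the gripper's body (78 mm by 193 mm) begins 47 mm behind the grasp point.
Start: joints at [-49.154, 20.546, 0.682, 0, -70.136, -16.507], TCP at [0.278, -0.615, 0.241] pointing down, gripper open.
Joint ranges: [-176.03, 176.03], [-82.01, 121.73], [-58.28, 71.71], [-173.87, 95.51], [-174.79, -0.11], [-173.66, 173.66]. Speed limits (degrees/s): [136.94, 136.94, 172.46, 180, 180, 180].

### API

Orientations are given as [roll, pitch, yaw] about the fixed x, y, z axes, in that order (R = Rz(yaw) Ry(pitch) Rx(roll)).
In Python, from plant import r gives the robot as it stands.
- The arm moves only by the tool send_rows, never from a script. Its argument "steps" is a list of rows, each an object with "dp": the shift along the tool's x, y, z in mm, a list of three; "roll": the turn about the tool's z in rad; "jaw": the opening in per cent of the stroke, from 0 (shut) to 100 (fully open). In form: [{"dp": [tx, ty, tz], "roll": roll, "jaw": jaw}, ...]. A call has 1 to 5 rows; each row is the pose to reach, as a shift and turn from the pose commanded when the call began, along the tool's axes at that moment; what a row does not reach only later rows make up. A row lasts 1/8 s, in which the tool goes at most 62.5 mm and 10.7 degrees, less where a joint would pass 70% of its speed; a pose out of reach is approached as far as the arm can. A call with a gripper value outside its range is refused whole. The fingers move at their own pace and stop on an object; "newtons" is the grip in N (left out, the last holds). Time passes only in rows, so rows that repeat a pose let the fingers close. It gives the time, the measured TCP pose, the force, the opening and the grip force at its end, in the units of the state.
- r.get_state(): the state, without advancing time (a new reading comes with each control period).
- r.capture(name): name is "scene" or "top" or "wrist"; returns a dict with "image" (420x560x3 uint8, blue, green, red), "K" (3x3 intrinsics, pixels), "rvec" (rotation vector, rad) and "tvec" (3), from world to camera coordinates, as OpenCV has them. Camera axes: x right, y down, z forward; pixel columns grow to the right and rows downward; lengths in m; the calibration is good to about 2 mm. A picture is of the moment at which its call begins. There is no depth.
- r.close_job(): hands the job in; it is judged then, once.
The state is a dict: "time_s": time; "joints": joint angles; "qd": joint speeds; "joint_torque": joint torques, N m; "tcp_pos": TCP position; "eef_rot": TCP orientation; "contact_force": force on the tool from outside, world axes, zero at the start; "moment": the same for the moment, N m; "gripper_width": finger opening in m; "gripper_force": force on a finger pad.
Only numpy, scipy, OpenCV 4.12 (cv2) and the standard library are available. Lean on these libraries where they do the work, as an engineer would, in place of code of your own. Each camera call takes 0.05 s, during which the arm holds its last target. There are 200 camera calls.

### The job

Open the small bench cupboard so someone can see and reach what is inside: pull its bifold door by the handle until both panels are folded all the way back to the stop, and pull the red lamp knob on top of the cupboard straight up to its on position. Leave both like that, and do not disturb the fan, the circuit card or the multimeter.

Things in the scene. Friction and masses are not known exactly. Their poses are not given: they have to be found in the camera images.
- cupboard: Small grey bench cupboard, fixed, 80 mm deep, 220 wide, 170 high, bifold door on its -x side. Origin: centre of its underside; x points to its back, z up, so +y is on the left for someone facing its front. The top with the track sticks out 10 mm over the front plane (x = -40 mm) at 160 to 170 mm height.
- door_pivot (a point): Upright fixed hinge line of the pivot panel, at the cupboard's x = -40, y = -100 mm, here at 158 mm height (top of the panels); axes as the cupboard's. The door has two white panels, each 100 mm wide, 8 mm thick, from 12 to 158 mm height. Shut, their inner faces lie in the front plane x = -40 mm, which holds all hinge lines, and their outer faces 8 mm in front of it.
- bifold (a joint): Door: angle q of the pivot panel (rad), counterclockwise from above; 0 shut, 1.35 folded back to the stop. The lead panel's far edge runs in the track towards the pivot, so the lead panel turns q clockwise from its shut direction and the middle hinge comes out in front. Starts shut or up to 0.2 ajar; stiff (2 to 4 N at the handle), stays where it is left.
- pull: The handle on the lead panel, a dark steel loop (see pull_mid), fixed to that panel. Its origin is not on the bar but on the middle hinge line between the two panels, at worktop height (y = 0 of the cupboard when shut). Its axes turn with the lead panel: y along the panel from the middle hinge towards the track end, -x outward from the panel, z up.
- pull_mid (a point): Middle of the handle bar: round, 9 mm thick, level, parallel to the lead panel, 39 mm (bar centre) in front of its outer face, centred 43 mm from the middle hinge, at 145 mm height, 25 mm below the cupboard's top. Two legs, 78 mm apart, join it to the panel. The loop is 34 mm deep and 69 mm long inside, open above and below. Axes as pull.
- lamp_knob (a joint): Red lamp knob on the cupboard's top, near its left (+y) end (at the cupboard's x = 18, y = 82 mm): its height (m) above the off position, 0 pushed in (off), 0.015 pulled up to the on stop. Held by friction, about 3 N to move; stays where it is left.
- knob_top (a point): Centre of the top face of the red knob, round, 26 mm across, 24 mm high, on a thin stem; when off its underside is 12 mm and its top 36 mm above the cupboard's top. The black collar under it is 34 mm across and 4 mm high, with an 18 mm ring on it to 8 mm.
- fan: Loose black case fan, 80 x 80 x 25 mm, flat on the worktop; origin at the centre of its underside. Leave alone.
- card: Loose red circuit card, 90 x 122 x 18 mm, flat on the worktop; origin at the centre of its underside. Leave alone.
- meter: Loose yellow and black multimeter, 148 x 74 x 40 mm, flat on the worktop; origin at the centre of its underside. Leave alone.

How it is judged (in metres and radians):
On the way:
1. the fingers are on the handle while the door is being folded open (beyond 0.3 rad) (contact force between the fingers and pull above 0.3 N and value of joint bifold above 0.3 rad), for 0.02 s.
At the end, for the whole second after the job is handed in: The door stands folded back, its pivot panel beyond 1.15 rad of 1.35 and at rest; the lamp knob is up by more than 11 of its 15 mm (value of joint bifold above 1.15 rad and value of joint lamp_knob above 0.011 m and velocity of joint bifold between -0.05 and 0.05 rad/s); the robot touches nothing.
It fails at once if the fan, the circuit card or the multimeter is moved more than 30 mm (distance of any of fan, card, meter from where it was at the start of the episode above 0.03 m).
It also fails if it takes over 58 s, if anything falls off the work surface, if the arm or the gripper's body presses on something with over 40 N, if the wrist force passes 120 N, or if a joint passes its speed limit or range.

## Working session

There is one attempt and no reset: what is moved stays moved. The work goes in short steps, Python scripts to look and compute and a tool call to move; the robot and the scene stay as the last step left them, time stands still between calls to the robot, and variables do not carry over. Pictures are saved under pics/ and viewed, at most 10 in all, crops included, and the job is handed in when it is done.

Besides the shell and the picture viewer there is one more tool, called after "Emit:" by a JSON object that holds its "method" and its "body", one argument or row to a line. send_rows: Moves the arm, as the interface text tells. Its arguments: {"type":"object","properties":{"steps":{"type":"array","items":{"type":"object","properties":{"dp":{"type":"array","items":{"type":"number"}},"roll":{"type":"number"},"jaw":{"type":"number"}}}},"newtons":{"type":"number"}},"required":["steps"]}

```bash
mkdir -p pics; python3 - <<'E'
from plant import r
import cv2
print(r.get_state())
for n in("scene","top"):
    c=r.capture(n);cv2.imwrite(f"pics/{n}0.png",c["image"]);print(n,c["K"].tolist(),c["rvec"],c["tvec"])
E
```

```text
{'time_s': 0.0, 'joints': array([-4.91546834e+01,  2.05917714e+01,  6.35753805e-01, -2.03755507e-02,
       -7.01356901e+01, -1.65054211e+01]), 'qd': array([ 0.0232413 , -0.0971631 , -0.00433413, -0.06567883, -0.0471349 ,
        0.00791381]), 'joint_torque': array([ 1.55980331e-03, -5.82714736e+01,  2.93058157e+01,  6.99683771e+00,
        6.84496423e-03, -1.33444414e-04]), 'tcp_pos': array([ 0.2779827 , -0.61460899,  0.23963311]), 'eef_rot': array([ 1.79906629e+02, -7.69211939e-03, -1.55667037e+02]), 'contact_force': array([-0.52756103,  0.06389629,  0.47625503]), 'moment': array([ 0.00196502, -0.02340005,  0.00968461]), 'gripper_force': 0.0, 'gripper_width': 0.08779523565429218}
scene [[497.85819467430605, 0.0, 284.2101427135694], [0.0, 497.85819467430605, 212.80825309460656], [0.0, 0.0, 1.0]] [ 0.07497686  3.0039214  -0.86344446] [0.57095805 0.18523026 1.10507785]
top [[537.0071733864521, 0.0, 280.4736588655445], [0.0, 537.0071733864521, 207.11693083230998], [0.0, 0.0, 1.0]] [ 2.17163631 -2.1497941   0.13972835] [-0.18032852  0.58113931  1.43685286]
```

View pics/scene0.png

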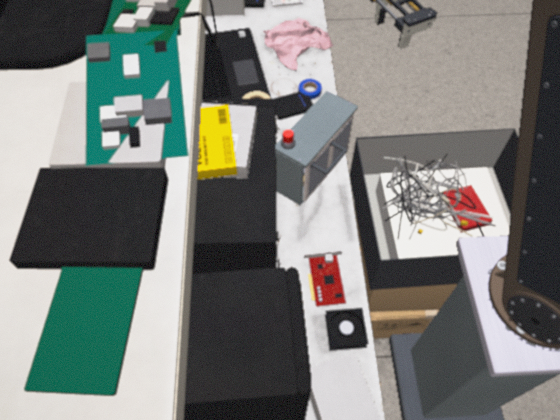

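View pics/top0.png

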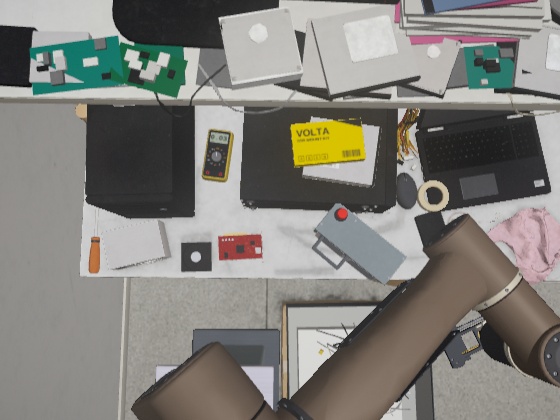

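The scene view shows the cupboard with the knob at about (289,135). The top view shows the knob at (342,213), the handle loop near (328,255), the card at (240,246) and the fan at (196,256). Next I'll zoom in and segment.

```bash
cat > h.py <<'E'
import numpy as np,cv2
from plant import r
def ray(c,uv):
    R=cv2.Rodrigues(np.array(c["rvec"],float))[0];t=np.array(c["tvec"],float).ravel()
    d=R.T@np.linalg.inv(c["K"])@np.array([uv[0],uv[1],1.]);return -R.T@t,d
def onz(c,uv,z):
    o,d=ray(c,uv);return o+d*(z-o[2])/d[2]
def tri(c1,u1,c2,u2):
    o,d=ray(c1,u1);p,e=ray(c2,u2)
    s=np.linalg.lstsq(np.c_[d,-e],p-o,rcond=None)[0]
    return (o+d*s[0]+p+e*s[1])/2,np.linalg.norm(o+d*s[0]-p-e*s[1])
def proj(c,P):
    return cv2.projectPoints(np.array(P,float).reshape(-1,3),np.array(c["rvec"],float),np.array(c["tvec"],float),np.array(c["K"]),None)[0].reshape(-1,2)
def red(im):
    b,g,q=[im[...,i].astype(int) for i in range(3)];return ((q>120)&(g<70)&(b<70)).astype(np.uint8)
E
python3 - <<'E'
from h import *
t=r.capture("top");s=r.capture("scene")
def cen(c,x0,y0,x1,y1):
    m=red(c["image"]);k=np.zeros_like(m);k[y0:y1,x0:x1]=m[y0:y1,x0:x1]
    M=cv2.moments(k,True);return (M["m10"]/M["m00"],M["m01"]/M["m00"]),M["m00"]
a,n=cen(t,325,200,360,228);b,k=cen(s,275,122,305,155);print(a,n,b,k,tri(t,a,s,b))
im=t["image"][195:290,300:420];A=cv2.resize(im,None,fx=5,fy=5,interpolation=2)[:475,:600]
im=s["image"][85:210,265:365];cv2.imwrite("pics/a.png",A);cv2.imwrite("pics/b.png",cv2.resize(im,None,fx=4.6,fy=4.6,interpolation=2))
E
```

```text
(341.65060240963857, 213.4578313253012) 83.0 (287.35593220338984, 138.66101694915255) 59.0 (array([ 0.54947319, -0.32416326,  0.18564254]), np.float64(0.001741929386713154))
```

View pics/a.png

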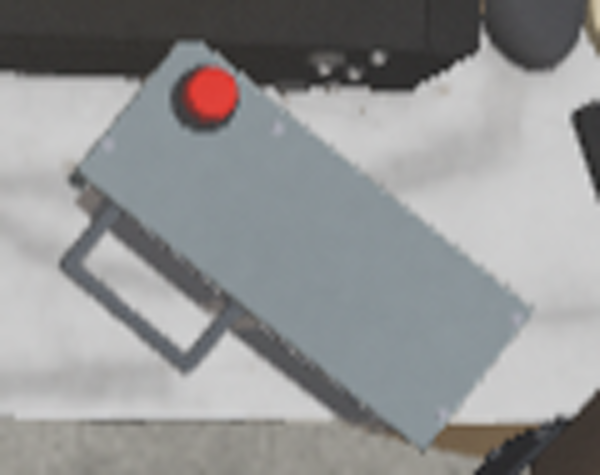

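View pics/b.png

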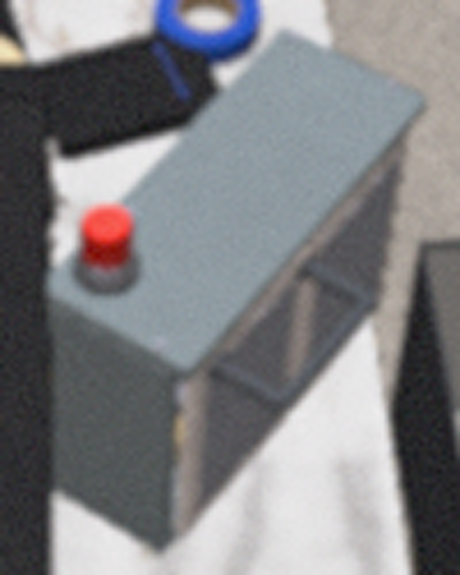

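Crop a shows the cupboard's top corners at full-image pixels of about (337,203), (315,230.6), (385,285) and (406.6,257). The handle bar runs from about (313.5,248) to (337,268.5). Crop b confirms the door is on the side facing the robot.

```bash
python3 - <<'E'
from h import *
t=r.capture("top")
px=[(336.5,203.2),(315.2,230.8),(385,285),(406.4,257)]
W=np.array([onz(t,p,.17) for p in px]);print(W)
L=np.array([[.04,.11],[-.05,.11],[-.05,-.11],[.04,-.11]])
# rigid fit
a=L-L.mean(0);b=W[:,:2]-W[:,:2].mean(0)
th=np.arctan2((a[:,0]*b[:,1]-a[:,1]*b[:,0]).sum(),(a*b).sum());R=np.array([[np.cos(th),-np.sin(th)],[np.sin(th),np.cos(th)]])
o=W[:,:2].mean(0)-R@L.mean(0);print("yaw",np.degrees(th),"o",o,"res",(W[:,:2]-(L@R.T+o))*1e3)
print("knob",o+R@[.018,.082])
for p in [(313,248),(337,268.8)]:
    w=onz(t,p,.145);print("bar end",w,"local",R.T@(w[:2]-o))
for q in(0,.1,.2,1.35):
    h=np.array([-.04,-.1])+.1*np.array([-np.sin(q),np.cos(q)])  # middle hinge
    y=np.array([np.sin(q),np.cos(q)]);x=np.array([np.cos(q),-np.sin(q)])
    print(q,"mid",h+.043*y-.047*x, o+R@(h+.043*y-.047*x))
for n,P in(("fan",(196,256)),("card",(240,246))):print(n,onz(t,P,.02))
E
```

```text
[[ 0.57773184 -0.31349122  0.17      ]
 [ 0.5081262  -0.26040953  0.17      ]
 [ 0.37668721 -0.43186438  0.17      ]
 [ 0.44561774 -0.48572694  0.17      ]]
yaw -37.50833526560091 o [ 0.48100707 -0.3759174 ] res [[-1.98227547 -0.47787085]
 [-0.19408799 -2.19509231]
 [ 2.31983185  0.86830405]
 [-0.14346839  1.80465911]]
knob [ 0.54521374 -0.32182947]
bar end [ 0.46667824 -0.25671591  0.145     ] local [-0.08394558  0.08583385]
bar end [ 0.41524993 -0.31699713  0.145     ] local [-0.08803802  0.00670138]
0 mid [-0.087  0.043] [ 0.43817474 -0.28883473]
0.1 mid [-0.0924557   0.04697777] [ 0.4362689  -0.28235746]
0.2 mid [-0.09738728  0.04948698] [ 0.43388465 -0.27736427]
1.35 mid [-0.10590955 -0.02282305] [ 0.38309634 -0.32953625]
fan [0.4475488  0.05564442 0.02      ]
card [ 0.47612269 -0.0643528   0.02      ]
```

```bash
cat >> h.py <<'E'
TH=np.radians(-37.5);O=np.array([.4810,-.3759]);RC=np.array([[np.cos(TH),-np.sin(TH)],[np.sin(TH),np.cos(TH)]])
def bar(q,s=.026):
    h=np.array([-.04,-.1])+.1*np.array([-np.sin(q),np.cos(q)])
    return O+RC@(h+s*np.array([np.sin(q),np.cos(q)])-.047*np.array([np.cos(q),-np.sin(q)]))
def delta(xyz,yaw,ref=None):
    "dp mm, roll rad from the pose ref=(pos,yaw deg) or the measured one; yaw mod 180"
    st=r.get_state();p,y0=ref if ref else (st["tcp_pos"],st["eef_rot"][2])
    a=np.radians(y0);d=np.array(xyz)-p
    dp=[d@[np.cos(a),np.sin(a),0],d@[np.sin(a),-np.cos(a),0],-d[2]]
    return np.round(np.array(dp)*1e3,1).tolist(),round(-np.radians((yaw-y0+90)%180-90),3)
def bpose(q,z=.144,s=.026): return [*bar(q,s),z],np.degrees(TH-q)+90
E
python3 -c "
from h import *
print(delta(*bpose(.05,.24)))"
```

```text
([-265.4, 227.3, 0.1], np.float64(-0.442))
```

Emit:
{"method": "send_rows", "body": {
  "steps": [
    {"dp": [-53, 45, 0], "roll": -0.11, "jaw": 60},
    {"dp": [-106, 91, 0], "roll": -0.22, "jaw": 40},
    {"dp": [-159, 136, 0], "roll": -0.33, "jaw": 40},
    {"dp": [-212, 182, 0], "roll": -0.44, "jaw": 40},
    {"dp": [-265, 227, 0], "roll": -0.442, "jaw": 40}
  ]
}}

```text
time_s: 0.88
tcp_pos: [0.4111, -0.3301, 0.2407]
eef_rot: [-180.0, 0.0, -130.3]
contact_force: [1.4, 0.5, 0.6]
gripper_width: 0.0432
gripper_force: 0.0
```

Emit:
{"method": "send_rows", "body": {
  "steps": [
    {"dp": [0, 0, 0], "roll": 0, "jaw": 40},
    {"dp": [0, 0, 0], "roll": 0, "jaw": 40}
  ]
}}

```text
time_s: 1.12
tcp_pos: [0.4108, -0.3317, 0.2407]
eef_rot: [-180.0, -0.0, -130.3]
contact_force: [-0.1, -0.6, -0.5]
gripper_width: 0.0355
gripper_force: 0.0
```

```bash
python3 - <<'E'
from h import *
c=r.capture("wrist");im=c["image"].copy();st=r.get_state()
print(st["tcp_pos"],st["eef_rot"],st["gripper_width"],delta(*bpose(.05,.24)))
for q,col in((0.0,(0,255,0)),(.05,(0,0,255)),(.1,(255,0,0))):
    P=[[*bar(q,s),.145] for s in(.004,.026,.043,.082)]
    for u in proj(c,P): cv2.circle(im,tuple(int(round(v)) for v in u),2,col,-1)
cv2.imwrite("pics/w1.png",im)
E
```

```text
[ 0.41038801 -0.33231872  0.24059955] [-1.79998452e+02 -5.20353836e-03 -1.30345128e+02] 0.035369463072263706 ([-36.2, 9.9, 0.6], np.float64(0.0))
```

View pics/w1.png

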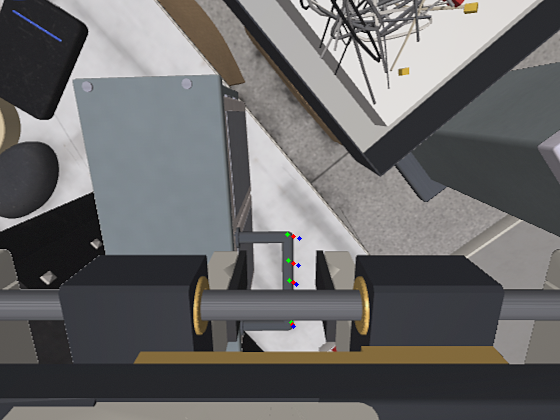

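The wrist view shows the bar running nearly vertically at u≈290 (rows 237–325). It matches the prediction for q≈0.03, so the calibration is good to about 1 mm. Now I'll go above the bar and narrow the jaws.

```bash
python3 -c "
from h import *
print(delta(*bpose(.035,.24)))"
```

```text
([-35.6, 8.8, 0.6], np.float64(-0.015))
```

Emit:
{"method": "send_rows", "body": {
  "steps": [
    {"dp": [-18, 4.5, 0], "roll": -0.015, "jaw": 25},
    {"dp": [-35.5, 8.8, 0.5], "roll": -0.015, "jaw": 25},
    {"dp": [-35.5, 8.8, 20], "roll": -0.015, "jaw": 25},
    {"dp": [-35.5, 8.8, 40], "roll": -0.015, "jaw": 25},
    {"dp": [-35.5, 8.8, 40], "roll": -0.015, "jaw": 25}
  ]
}}

```text
time_s: 1.8
tcp_pos: [0.4261, -0.2985, 0.1992]
eef_rot: [179.8, -0.1, -129.5]
contact_force: [0.5, 0.2, 1.0]
gripper_width: 0.0222
gripper_force: 0.0
```

```bash
python3 - <<'E'
from h import *
print(delta(*bpose(.035,.144)),r.get_state()["gripper_width"])
c=r.capture("wrist");im=c["image"].copy()
for u in proj(c,[[*bar(.035,s),.145] for s in(.004,.026,.043,.082)]): cv2.circle(im,tuple(int(round(v)) for v in u),2,(0,0,255),-1)
cv2.imwrite("pics/w2.png",im)
E
```

```text
([0.3, -1.1, 55.2], np.float64(0.0)) 0.022151764052818376
```

View pics/w2.png

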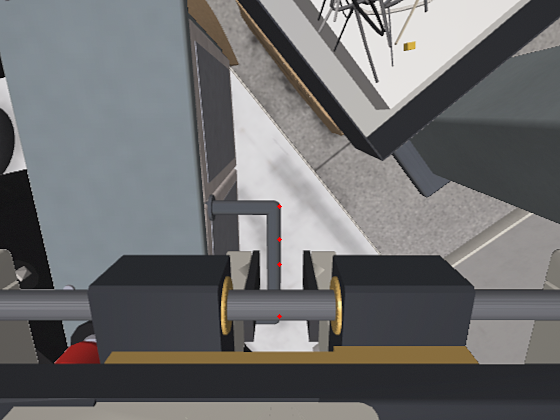

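The bar sits at u≈273 (edges 267–280) and the prediction was 279, so the real bar is a few mm nearer the cupboard. I'll correct for that.

```bash
python3 - <<'E'
from h import *
c=r.capture("wrist");g=cv2.cvtColor(c["image"],6)
print(g[230,255:292].tolist())
w=onz(c,(273.3,239),.145);d=w[:2]-bar(.035);print("local shift mm",RC.T@d*1e3)
p,y=bpose(.035);p=np.array(p);p[:2]+=d;print(delta(p,y))
E
```

```text
[196, 190, 186, 181, 177, 176, 177, 176, 175, 176, 178, 182, 168, 110, 74, 87, 90, 89, 89, 89, 87, 87, 87, 84, 76, 59, 63, 182, 216, 209, 208, 207, 208, 208, 209, 209, 210]
local shift mm [4.24563748 0.13756117]
([0.2, -4.1, 57.0], np.float64(0.001))
```

Emit:
{"method": "send_rows", "body": {
  "steps": [
    {"dp": [0, -3, 10], "roll": 0, "jaw": 25},
    {"dp": [0, -3, 25], "roll": 0, "jaw": 25},
    {"dp": [0, -3, 40], "roll": 0, "jaw": 25},
    {"dp": [0, -3, 55], "roll": 0, "jaw": 25},
    {"dp": [0, -3, 55], "roll": 0, "jaw": 25}
  ]
}}

```text
time_s: 2.52
tcp_pos: [0.4282, -0.3008, 0.1439]
eef_rot: [179.8, -0.1, -129.5]
contact_force: [0.6, -0.5, -0.5]
gripper_width: 0.0222
gripper_force: 0.0
```

Emit:
{"method": "send_rows", "body": {
  "steps": [
    {"dp": [0, 0, 0], "roll": 0, "jaw": 0},
    {"dp": [0, 0, 0], "roll": 0, "jaw": 0},
    {"dp": [0, 0, 0], "roll": 0, "jaw": 0},
    {"dp": [0, 0, 0], "roll": 0, "jaw": 0}
  ],
  "newtons": 20
}}

```text
time_s: 3.02
tcp_pos: [0.4297, -0.3012, 0.1461]
eef_rot: [-179.9, 0.0, -129.5]
contact_force: [1.4, -0.3, 0.6]
gripper_width: 0.008
gripper_force: 20.0
```

```bash
python3 - <<'E'
from h import *
st=r.get_state();p=st["tcp_pos"];y0=st["eef_rot"][2];print(p,st["eef_rot"])
# plan relative to present pose (q0=.035): path offsets, chained rows in call-start tool frames
q0=.035;off=p[:2]-bar(q0);print(RC.T@off*1e3)
qs=np.arange(q0,1.36,.08)[1:];ref=q0
for i in range(0,len(qs),5):
    yaw=y0-np.degrees(ref-q0);pr=np.array([*bar(ref),0.])
    print([(round(q,3),*delta([*bar(q),0.],yaw-np.degrees(q-ref),(pr,yaw))) for q in qs[i:i+5]]);ref=qs[i:i+5][-1]
E
```

```text
[ 0.42966893 -0.30123915  0.1460724 ] [-1.79926424e+02  2.63563784e-02 -1.29467654e+02]
[3.38636476 0.41656328]
[(np.float64(0.115), [-2.8, 5.7, -0.0], np.float64(0.08)), (np.float64(0.195), [-4.8, 11.1, -0.0], np.float64(0.16)), (np.float64(0.275), [-5.9, 16.0, -0.0], np.float64(0.24)), (np.float64(0.355), [-6.2, 20.5, -0.0], np.float64(0.32)), (np.float64(0.435), [-5.7, 24.5, -0.0], np.float64(0.4))]
[(np.float64(0.515), [2.6, 2.7, -0.0], np.float64(0.08)), (np.float64(0.595), [5.8, 4.6, -0.0], np.float64(0.16)), (np.float64(0.675), [9.6, 5.6, -0.0], np.float64(0.24)), (np.float64(0.755), [13.8, 5.8, -0.0], np.float64(0.32)), (np.float64(0.835), [18.6, 5.3, -0.0], np.float64(0.4))]
[(np.float64(0.915), [4.2, -3.3, -0.0], np.float64(0.08)), (np.float64(0.995), [8.6, -7.6, -0.0], np.float64(0.16)), (np.float64(1.075), [13.0, -12.7, -0.0], np.float64(0.24)), (np.float64(1.155), [17.3, -18.7, -0.0], np.float64(0.32)), (np.float64(1.235), [21.7, -25.5, -0.0], np.float64(0.4))]
[(np.float64(1.315), [1.1, -8.7, -0.0], np.float64(0.08))]
```

The bar is gripped (8 mm opening, 20 N). Now I'll fold the door along the computed path.

Emit:
{"method": "send_rows", "body": {
  "steps": [
    {"dp": [-2.8, 5.7, 0], "roll": 0.08, "jaw": 0},
    {"dp": [-4.8, 11.1, 0], "roll": 0.16, "jaw": 0},
    {"dp": [-5.9, 16.0, 0], "roll": 0.24, "jaw": 0},
    {"dp": [-6.2, 20.5, 0], "roll": 0.32, "jaw": 0},
    {"dp": [-5.7, 24.5, 0], "roll": 0.4, "jaw": 0}
  ]
}}

```text
time_s: 3.65
tcp_pos: [0.4157, -0.2807, 0.1461]
eef_rot: [-179.9, 0.2, -152.5]
contact_force: [5.6, 3.7, -0.3]
gripper_width: 0.0081
gripper_force: 20.1
```

Emit:
{"method": "send_rows", "body": {
  "steps": [
    {"dp": [2.6, 2.7, 0], "roll": 0.08, "jaw": 0},
    {"dp": [5.8, 4.6, 0], "roll": 0.16, "jaw": 0},
    {"dp": [9.6, 5.6, 0], "roll": 0.24, "jaw": 0},
    {"dp": [13.8, 5.8, 0], "roll": 0.32, "jaw": 0},
    {"dp": [18.6, 5.3, 0], "roll": 0.4, "jaw": 0}
  ]
}}

```text
time_s: 4.28
tcp_pos: [0.3948, -0.2833, 0.146]
eef_rot: [179.9, 0.0, -175.5]
contact_force: [-1.3, 12.3, 8.4]
gripper_width: 0.008
gripper_force: 20.1
```

Emit:
{"method": "send_rows", "body": {
  "steps": [
    {"dp": [4.2, -3.3, 0], "roll": 0.08, "jaw": 0},
    {"dp": [8.6, -7.6, 0], "roll": 0.16, "jaw": 0},
    {"dp": [13.0, -12.7, 0], "roll": 0.24, "jaw": 0},
    {"dp": [17.3, -18.7, 0], "roll": 0.32, "jaw": 0},
    {"dp": [21.7, -25.5, 0], "roll": 0.4, "jaw": 0}
  ]
}}

```text
time_s: 4.9
tcp_pos: [0.3741, -0.3114, 0.1459]
eef_rot: [179.9, -0.1, 161.6]
contact_force: [-4.2, 6.0, 8.8]
gripper_width: 0.0083
gripper_force: 20.2
```

Emit:
{"method": "send_rows", "body": {
  "steps": [
    {"dp": [1.1, -8.7, 0], "roll": 0.08, "jaw": 0},
    {"dp": [1.1, -8.7, 0], "roll": 0.08, "jaw": 0}
  ]
}}

```text
time_s: 5.15
tcp_pos: [0.37, -0.3199, 0.1459]
eef_rot: [180.0, -0.1, 157.1]
contact_force: [-5.3, 4.5, 7.7]
gripper_width: 0.0081
gripper_force: 20.3
```

```bash
python3 - <<'E'
from h import *
c=r.capture("top");cv2.imwrite("pics/t2.png",cv2.resize(c["image"][180:300,260:420],None,fx=5,fy=5,interpolation=2))
p=r.get_state()["tcp_pos"];print(p,bar(1.315),bar(1.15))
E
```

```text
[ 0.37004495 -0.31987189  0.14591577] [ 0.36924559 -0.31869662] [ 0.37701993 -0.3032106 ]
```

View pics/t2.png

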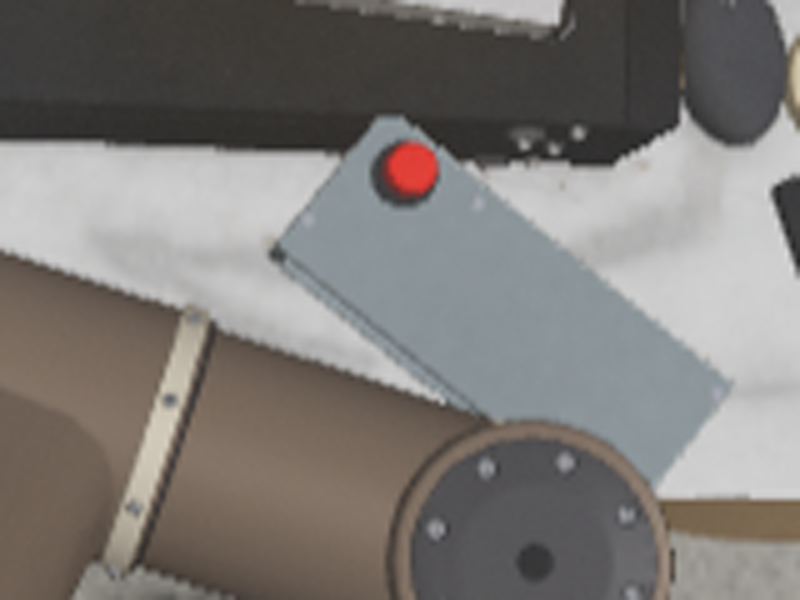

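The front of the cupboard is clear of the door, and the TCP is where q≈1.3 should put it. The arm hides the panels. The knob is at crop (411,167). I'll release and lift.

Emit:
{"method": "send_rows", "body": {
  "steps": [
    {"dp": [0, 0, 0], "roll": 0, "jaw": 25},
    {"dp": [0, 0, 0], "roll": 0, "jaw": 25},
    {"dp": [0, 0, 0], "roll": 0, "jaw": 25},
    {"dp": [0, 0, -15], "roll": 0, "jaw": 25},
    {"dp": [0, 0, -40], "roll": 0, "jaw": 25}
  ]
}}

```text
time_s: 5.82
tcp_pos: [0.3713, -0.32, 0.1862]
eef_rot: [-180.0, -0.1, 157.2]
contact_force: [0.6, -0.3, -0.2]
gripper_width: 0.0219
gripper_force: 0.0
```

Emit:
{"method": "send_rows", "body": {
  "steps": [
    {"dp": [0, 0, -40], "roll": 0, "jaw": 50},
    {"dp": [0, 0, -80], "roll": 0, "jaw": 60},
    {"dp": [0, 0, -95], "roll": 0, "jaw": 60}
  ]
}}

```text
time_s: 6.2
tcp_pos: [0.3725, -0.3207, 0.2842]
eef_rot: [-180.0, 0.3, 157.2]
contact_force: [1.2, -0.5, -0.6]
gripper_width: 0.0464
gripper_force: 0.0
```

```bash
python3 - <<'E'
from h import *
k=O+RC@[.018,.082];d=RC@[.0032,0]
st=r.get_state();print(st["tcp_pos"],st["eef_rot"],k)
print(delta([*(k+[.001,-.001]),.28],np.degrees(TH)))   # tool y along cupboard y
print(delta([*(k+[.001,-.001]-.07*np.array([.83,.56])),.28],np.degrees(TH)))
E
```

```text
[ 0.37249385 -0.32067308  0.28420143] [-179.98220493    0.2790931   157.20398383] [ 0.5451988  -0.32180273]
([-161.0, 65.3, 4.2], np.float64(0.257))
([-122.6, 6.7, 4.2], np.float64(0.257))
```

Emit:
{"method": "send_rows", "body": {
  "steps": [
    {"dp": [-40, 16, 0], "roll": 0.08, "jaw": 60},
    {"dp": [-80, 32, 0], "roll": 0.16, "jaw": 60},
    {"dp": [-121, 49, 0], "roll": 0.257, "jaw": 60},
    {"dp": [-161, 65, 0], "roll": 0.257, "jaw": 60},
    {"dp": [-161, 65, 0], "roll": 0.257, "jaw": 60}
  ]
}}

```text
time_s: 6.82
tcp_pos: [0.5473, -0.3222, 0.2789]
eef_rot: [-179.9, -0.1, 142.5]
contact_force: [-1.2, -0.7, 0.8]
gripper_width: 0.0527
gripper_force: 0.0
```

```bash
python3 - <<'E'
from h import *
c=r.capture("wrist");im=c["image"].copy();st=r.get_state();print(st["tcp_pos"],st["eef_rot"],st["gripper_width"])
k=O+RC@[.018,.082]
u=proj(c,[[*k,.206]])[0];print(u);cv2.circle(im,tuple(int(v) for v in u),3,(255,0,0),-1)
n,l,s,ce=cv2.connectedComponentsWithStats(red(c["image"]));print([(s[i].tolist(),ce[i].round(1).tolist()) for i in range(1,n) if s[i][4]>100])
t=r.capture("top");cv2.imwrite("pics/w3.png",np.hstack([cv2.resize(im,(400,300)),cv2.resize(t["image"][190:310,280:440],(400,300))]))
E
```

```text
[ 0.54589205 -0.32226579  0.27929127] [-1.79952564e+02 -1.33873545e-01  1.42503914e+02] 0.052694068438376956
[280.59140099 226.7968854 ]
[([386, 0, 66, 41, 1149], [415.2, 15.2]), ([262, 209, 36, 38, 972], [279.3, 228.2])]
```

View pics/w3.png

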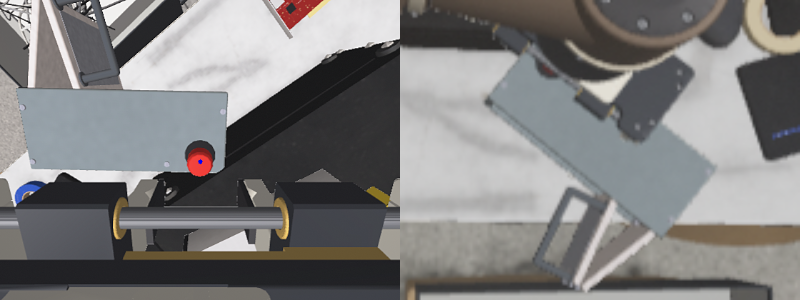

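The knob is seen at (279,228) and predicted at (280.6,226.8), so it's within about 1 mm. The door stands folded in a V. The black case behind is close to the knob, so I'll check its height before descending (top view: top/front edge at row ~201, foot at row ~209).

```bash
python3 - <<'E'
from h import *
c=r.capture("top")
g=cv2.cvtColor(c["image"],6);print(g[194:216,285].tolist())
x0=onz(c,(285,209),0)[0]
for h in(0,.05,.1,.15,.2): print(h,onz(c,(285,201),h)[:2],x0)
E
```

```text
[100, 102, 92, 56, 55, 56, 53, 45, 45, 47, 45, 45, 45, 45, 62, 138, 183, 188, 190, 193, 195, 197]
0 [ 0.60492402 -0.18722305] 0.5822361689065862
0.05 [ 0.59815536 -0.1865269 ] 0.5822361689065862
0.1 [ 0.5913867  -0.18583076] 0.5822361689065862
0.15 [ 0.58461804 -0.18513462] 0.5822361689065862
0.2 [ 0.57784937 -0.18443847] 0.5822361689065862
```

The case front is at x≈0.582 and it's about 0.165 m high. Turning the jaws to close along world y keeps the fingers clear of it.

Emit:
{"method": "send_rows", "body": {
  "steps": [
    {"dp": [0, 0, 0], "roll": -0.17, "jaw": 60},
    {"dp": [0, 0, 0], "roll": -0.34, "jaw": 60},
    {"dp": [0, 0, 0], "roll": -0.5, "jaw": 60},
    {"dp": [0, 0, 0], "roll": -0.654, "jaw": 60},
    {"dp": [0, 0, 0], "roll": -0.654, "jaw": 60}
  ]
}}

```text
time_s: 7.6
tcp_pos: [0.5444, -0.3228, 0.2813]
eef_rot: [-180.0, 0.0, 179.8]
contact_force: [-0.5, -0.1, 0.1]
gripper_width: 0.0528
gripper_force: 0.0
```

Emit:
{"method": "send_rows", "body": {
  "steps": [
    {"dp": [0, 0, 25], "roll": 0, "jaw": 60},
    {"dp": [0, 0, 50], "roll": 0, "jaw": 60},
    {"dp": [0, 0, 70], "roll": 0, "jaw": 60},
    {"dp": [0, 0, 86], "roll": 0, "jaw": 60},
    {"dp": [0, 0, 86], "roll": 0, "jaw": 60}
  ]
}}

```text
time_s: 8.22
tcp_pos: [0.5444, -0.3225, 0.1936]
eef_rot: [180.0, -0.1, 179.8]
contact_force: [0.4, -0.4, -0.5]
gripper_width: 0.0527
gripper_force: 0.0
```

Emit:
{"method": "send_rows", "body": {
  "steps": [
    {"dp": [0, 0, 0], "roll": 0, "jaw": 0},
    {"dp": [0, 0, 0], "roll": 0, "jaw": 0},
    {"dp": [0, 0, 0], "roll": 0, "jaw": 0},
    {"dp": [0, 0, 0], "roll": 0, "jaw": 0},
    {"dp": [0, 0, 0], "roll": 0, "jaw": 0}
  ],
  "newtons": 20
}}

```text
time_s: 8.85
tcp_pos: [0.5455, -0.3239, 0.1954]
eef_rot: [-179.9, 0.1, 179.9]
contact_force: [0.1, -4.5, 0.2]
gripper_width: 0.0252
gripper_force: 20.0
```

The knob is gripped at 25 mm opening. I'll pull it up slightly past its stroke, at modest force.

Emit:
{"method": "send_rows", "body": {
  "steps": [
    {"dp": [0, 0, -4], "roll": 0, "jaw": 0},
    {"dp": [0, 0, -8], "roll": 0, "jaw": 0},
    {"dp": [0, 0, -12], "roll": 0, "jaw": 0},
    {"dp": [0, 0, -15], "roll": 0, "jaw": 0},
    {"dp": [0, 0, -16], "roll": 0, "jaw": 0}
  ]
}}

```text
time_s: 9.48
tcp_pos: [0.5454, -0.3238, 0.2105]
eef_rot: [-179.9, 0.0, 179.9]
contact_force: [3.3, -8.7, -9.4]
gripper_width: 0.0248
gripper_force: 20.0
```

Emit:
{"method": "send_rows", "body": {
  "steps": [
    {"dp": [0, 0, 0], "roll": 0, "jaw": 60},
    {"dp": [0, 0, 0], "roll": 0, "jaw": 60},
    {"dp": [0, 0, 0], "roll": 0, "jaw": 60},
    {"dp": [0, 0, 0], "roll": 0, "jaw": 60},
    {"dp": [0, 0, -40], "roll": 0, "jaw": 60}
  ]
}}

```text
time_s: 10.1
tcp_pos: [0.5436, -0.3218, 0.2478]
eef_rot: [179.9, -0.3, 179.9]
contact_force: [1.0, -0.1, 0.3]
gripper_width: 0.0525
gripper_force: 0.0
```

Emit:
{"method": "send_rows", "body": {
  "steps": [
    {"dp": [0, 0, -40], "roll": 0, "jaw": 60},
    {"dp": [0, 0, -60], "roll": 0, "jaw": 60},
    {"dp": [40, 0, -60], "roll": 0, "jaw": 60},
    {"dp": [80, 0, -60], "roll": 0, "jaw": 60},
    {"dp": [80, 0, -60], "roll": 0, "jaw": 60}
  ]
}}

```text
time_s: 10.72
tcp_pos: [0.4632, -0.3225, 0.3118]
eef_rot: [-180.0, 0.1, 179.9]
contact_force: [-0.0, -0.7, 0.4]
gripper_width: 0.0528
gripper_force: 0.0
```

```bash
python3 - <<'E'
from h import *
s=r.capture("scene");t=r.capture("top");w=r.capture("wrist")
f=lambda im:cv2.resize(im,(400,300),interpolation=2)
cv2.imwrite("pics/e.png",np.vstack([np.hstack([f(s["image"][85:235,240:440]),f(t["image"][190:340,230:430])]),np.hstack([f(w["image"]),f(w["image"])])]))
for h in(0,.012,.015):print(h,proj(s,[[.546,-.3225,.206+h]]))
n,l,q,ce=cv2.connectedComponentsWithStats(red(s["image"][110:160,270:310]));print(q.tolist(),r.get_state()["tcp_pos"],r.get_state()["contact_force"])
E
```

```text
0 [[288.65874681 132.96656959]]
0.012 [[288.70800273 129.26430427]]
0.015 [[288.72046249 128.32778088]]
[[0, 0, 40, 50, 1940], [13, 20, 10, 9, 60]] [ 0.46563935 -0.32257231  0.31084057] [-0.30833438 -0.19261533 -0.447091  ]
```

View pics/e.png

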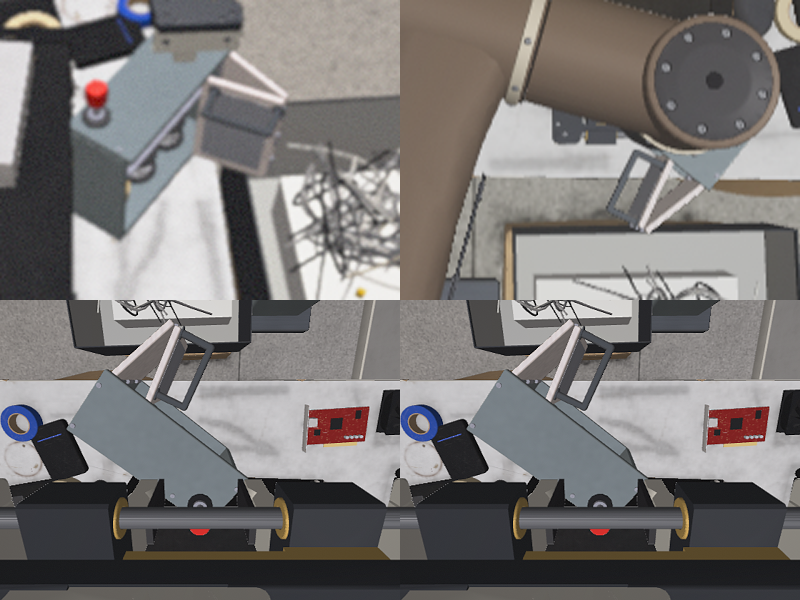

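The scene view shows the knob raised, with its centroid about 4.5 px higher (≈15 mm). The door is folded into a narrow V. In the wrist view the middle-hinge apex is at about (180,322) in the mosaic, which is (252,31) at full size. I'll check q from that.

```bash
python3 - <<'E'
from h import *
w=r.capture("wrist")
for u in[(252,29),(246,29),(258,32)]:
    l=RC.T@(onz(w,u,.158)[:2]-O)*1e3-[-40,-100];print(l,np.arctan2(-l[0],l[1]))
for q in(1.15,1.25,1.35):print(q,proj(w,[[*(O+RC@(np.array([-.04,-.1])+.1*np.array([-np.sin(q),np.cos(q)]))),.158]]))
cv2.imwrite("pics/v.png",cv2.resize(w["image"][0:160,120:320],(800,600)[:2] if 0 else (750,600),interpolation=2))
E
```

```text
[-102.53257743   28.23273283] 1.3021012386475697
[-99.61448899  24.427694  ] 1.330319353753854
[-103.71479705   33.31557512] 1.2599844061215186
1.15 [[256.39252671  51.76805477]]
1.25 [[249.73315921  40.15717899]]
1.35 [[241.93942044  29.11533062]]
```

View pics/v.png

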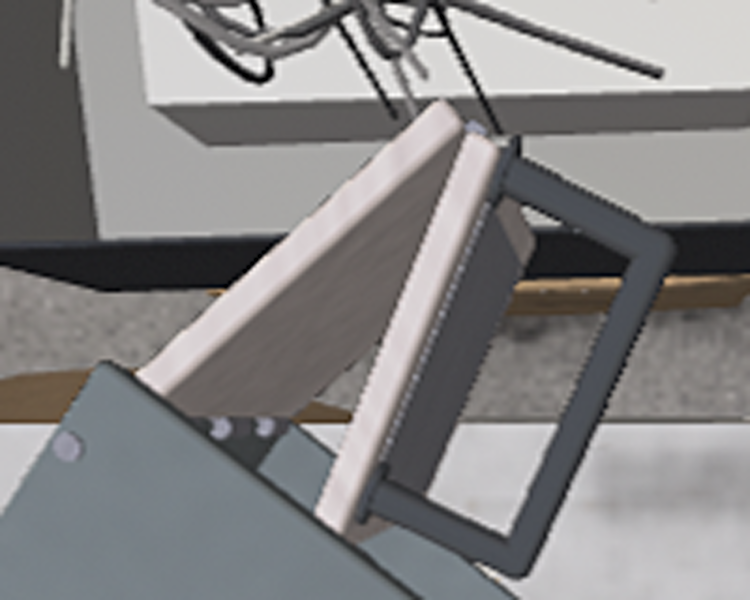

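The middle hinge is at about crop (468,122), full-image (245,32.5). That gives q≈1.31, and the panels' 27° V agrees. Nothing is in contact with the robot, so I'll hand in.

```bash
python3 -c "
from plant import r
print(r.close_job())"
```

```text
the job is handed in; nothing more can be done
None
```

The bifold door is folded back to about 1.31 rad of 1.35, the red lamp knob is up by about 15 mm, and the arm never went near the fan, card or multimeter; the job is handed in at about 11 s, with no verdict returned.

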